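# Find the stamped sample tray and push it to the dispatch line

### The arm

A 6-joint arm with a two-finger parallel gripper is mounted at the origin on a cart in front of the work surface, level with it; the furniture and walls round the work are solid. World frame = base frame: x ahead of the robot, y to its left, z up, the work surface at z = 0. Lengths are in m, angles in rad, forces in N, time in s.
With the tool pointing down it reaches from about 0.25 to 0.725 m from the base axis. Payload 4 kg.
Tool frame: the origin (TCP) lies midway between the tips of the shut fingers; the grasp point (between the pads) lies 19 mm behind it; z points along the fingers, y is the line along which they close (so a half turn about z gives the same grasp; the last joint's range is limited). The gripper opens to 85 mm and grips with 20 to 120 N. Pads are 22 mm wide; open, the fingers measure 114 mm over their backs; the gripper's body (76 mm by 85 mm) begins 54 mm behind the grasp point. The pads swing forward as they close: fully open they stand 13 mm farther back than shut.
Start: joints at [-1.264, 0.241, 0.005, 1.335, 0, 1.571], TCP at [0.151, -0.477, 0.231] pointing down, gripper open.
Joint ranges: [-2.72, 2.72], [-1.05, 1.87], [-1.09, 1.28], [-1.99, 2.15], [-1.42, 1.44], [-3.14, 3.14]. Speed limits (rad/s): [2.79, 2.79, 3.14, 3.14, 3.14, 3.14].

### API

Orientations are given as a unit quaternion [x, y, z, w].
In Python, from workcell import bot gives the robot as it stands. The module is installed in compiled form; this text tells all that it offers.
- The arm moves only by the tool drive_tool, never from a script. Its arguments are lists of equal length, an entry for each row: "slide": the shift along the tool's x, y, z scaled (see below), a list of three; "rotation": the turn, a rotation vector about the tool's x, y, z scaled (see below), a list of three. A call has exactly 8 rows; each row is the pose to reach, as a shift and turn from the pose commanded when the call began, along the tool's axes at that moment; what a row does not reach only later rows make up. The controller multiplies each number of a shift by 250 mm and each number of a turn by 0.5 rad. A row lasts 1/8 s, in which the tool goes at most 62.5 mm and 10.7 degrees, less where a joint would pass 70% of its speed; a pose out of reach is approached as far as the arm can. A call with a number of a shift or a turn outside -1 to 1 is refused whole. A call with a gripper value outside its range is refused whole. "gripper" is the opening, from 0 (shut) to 1 (fully open), set as the call begins (left out, the last holds). The fingers move at their own pace and stop on an object; the grip force is fixed at half the most. Time passes only in rows, so rows that repeat a pose let the fingers close, or fill a call up. It gives the time, the measured TCP pose, the force, the opening and the grip force at its end, in the units of the state.
- bot.get_obs(): the state, without advancing time (a new reading comes with each control period).
- bot.camera(name): name is "scene" or "side" or "wrist"; returns a dict with "image" (400x640x3 uint8, red, green, blue), "z_map" (400x640 float32, m along the optical axis (not along the pixel's ray), 0 where there is no reading), "camera_matrix" (3x3 intrinsics, pixels), "xyz" and "orientation" of the camera in the world. Camera axes: x right, y up, looking along -z (the intrinsics and any distortion apply to the point x, -y, -z); pixel columns grow to the right and rows downward; lengths in m; the calibration is good to about 2 mm. A picture is of the moment at which its call begins.
- bot.job_done(): hands the job in; it is judged then, once.
The state is a dict: "clock": time; "joint_pos": joint angles; "joint_vel": joint speeds; "tau": joint torques, N m; "eef_pos": TCP position; "tool_rot": TCP orientation; "ft_force": force on the tool from outside, world axes, zero at the start; "ft_torque": the same for the moment, N m; "grip_width": finger opening in m; "grasp_force": force on a finger pad.
Only numpy, scipy, OpenCV 4.12 (cv2) and the standard library are available. Lean on these libraries where they do the work, as an engineer would, in place of code of your own. Each camera call takes 0.05 s, during which the arm holds its last target. There are 200 camera calls.

### The job

One of the two white sample trays has a red approval stamp underneath. Tip first the left tray, then the right one, right over until its leaning far wall lies on the bench so that its underside can be seen, each time letting it come back down flat; then push the stamped tray sideways until its middle stands on the yellow dispatch line, leaving the other tray where it was. Only press and push with the fingers: do not lift or turn over a tray, and do not disturb the other things on the bench.

Things in the scene. Friction and masses are not known exactly. Their poses are not given: they have to be found in the camera images.
- tray_stamped: White open tray, blue rim; 80 mm red disc with white tick under its floor; left or right of the line by chance. Origin: centre of underside; x to its leaning far wall, z up. Floor x -50..50, y -60..60 mm, inner floor 7 mm up, walls 4 mm. Near wall upright, 35 mm high; upright side walls rise from 35 mm (near) to 75 mm (far rim). Rim: round, 3 mm radius, centred on the wall tops. 0.27 to 0.5 kg.
- tray_plain: The tray without a stamp, on the other side of the line; same shape, size, weight range, origin and axes, and the same look from above. Both trays: the wall at +x leans outward, its outer face straight from x=50, z=3 mm to x=77, z=75 mm (69 degrees from level).
- tray_stamped_heel (a point): Middle of the bottom edge of the stamped tray under its leaning wall (tray x=50 mm, y=0, z=0). Pressing down and outward with a fingertip on the inside of the leaning wall, near its rim, tips the tray about this edge, until the wall nearly lies on the bench (tilt about 1.15 rad) and the underside faces the robot. Let go, it falls back flat.
- tray_plain_heel (a point): The same point of the tray without a stamp, which tips in the same way. Fixed obstacles to keep the arm clear of: a grey gas cylinder about 0.6 m tall (centre x=0.71, y=0.14, radius about 70 mm), a white microscope on the right (x over 0.4, y under -0.34) and a black one on the left (x over 0.47, y over 0.42); there is free room to cross over between the trays and the robot.
- dispatch_line: Yellow dispatch line: a tape 260 x 40 mm flat on the bench (nothing to bump into) between the trays. Origin: its middle; x along the tape, away from the robot; y to the left.
- slide_box: Bystander, fixed: orange slide box 97x172x36 mm, behind the work. Origin: centre of its underside.
- vial_blue: Bystander: vial with blue cap, 22 mm across, 47 mm high. Origin: centre of its underside.
- vial_black: Bystander: vial with black cap, 22 mm across, 47 mm high. Origin: centre of its underside.
- objective_can: Bystander: white can with black lid, 34 mm across, 59 mm high. Origin: centre of its underside.
- eyepiece: Bystander: black eyepiece with a red band, 37 mm across, 44 mm high. Origin: centre of its underside.
- petri_dish: Bystander: petri dish 60 mm across, 14 mm high, at the far left near the front edge. Origin: centre of its underside.

How it is judged:
By the outcome, as a careful person would: the job done as asked, in the order asked, and still so for the second after the job is handed in, with the robot touching nothing.
It also fails if it takes over 72 s, if anything falls off the work surface, if the arm or the gripper's body presses on something with over 40 N, if the wrist force passes 120 N, or if a joint passes its speed limit or range.

## Working session

There is one attempt and no reset: what is moved stays moved. The work goes in short steps, Python scripts to look and compute and a tool call to move; the robot and the scene stay as the last step left them, time stands still between calls to the robot, and variables do not carry over. Pictures are saved under pics/ and viewed, at most 10 in all, crops included, and the job is handed in when it is done.

Besides the shell and the picture viewer there is one more tool, called after "Call:" in YAML: its name, and indented under it one key for each argument. drive_tool: Moves the arm, as the interface text tells. Shifts and turns lie within -1 to 1; 1 stands for 250 mm of shift or 0.5 rad of turn. Its arguments: {"type":"object","properties":{"slide":{"type":"array","items":{"type":"array","items":{"type":"number"}}},"rotation":{"type":"array","items":{"type":"array","items":{"type":"number"}}},"gripper":{"type":"number"}},"required":["slide","rotation"]}

```bash
mkdir -p pics; cat > h.py <<'E'
import numpy as np, cv2
from scipy.spatial.transform import Rotation as R
from workcell import bot
def cam(n):
    c=bot.camera(n); return c
def cloud(c):
    K=c["camera_matrix"];z=c["z_map"];v,u=np.mgrid[0:400,0:640]
    p=np.stack([(u-K[0,2])/K[0,0]*z,-(v-K[1,2])/K[1,1]*z,-z],-1)
    w=p@R.from_quat(c["orientation"]).as_matrix().T+c["xyz"]
    w[z==0]=np.nan
    return w
def save(c,n): cv2.imwrite("pics/"+n,c["image"][:,:,::-1])
E
python3 - <<'E'
from h import *
a=cam("scene");b=cam("side")
cv2.imwrite("pics/a.png",np.vstack([cv2.resize(x["image"],(480,300)) for x in(a,b)])[:,:,::-1])
for x in(a,b): print(x["xyz"],x["orientation"],x["camera_matrix"].round(1).tolist(),(x["z_map"]==0).mean())
print(bot.get_obs())
w=cloud(a)
hsv=cv2.cvtColor(a["image"],cv2.COLOR_RGB2HSV)
for nm,lo,hi in(("blue",(100,100,60),(130,255,255)),("yellow",(22,120,120),(35,255,255))):
    m=cv2.inRange(hsv,lo,hi);n,l,s,ce=cv2.connectedComponentsWithStats(m)
    for i in range(1,n):
        if s[i,4]>40:
            q=w[l==i];print(nm,s[i],np.nanmedian(q,0).round(3),np.nanpercentile(q,2,axis=0).round(3),np.nanpercentile(q,98,axis=0).round(3))
E
```

```text
[0.00253945 1.12694979 0.56658123] [-0.13295172  0.52582131  0.815609   -0.20153844] [[423.1, 0.0, 310.6], [0.0, 423.1, 193.4], [0.0, 0.0, 1.0]] 0.00428125
[0.26194684 0.56047583 0.96265085] [-0.0699044   0.23059831  0.93634052 -0.25535116] [[375.1, 0.0, 327.3], [0.0, 375.1, 195.1], [0.0, 0.0, 1.0]] 0.0038515625
{'clock': 0.1, 'joint_pos': array([-1.26401054e+00,  2.41375425e-01,  3.86994121e-03,  1.33521251e+00,
        5.92165240e-05,  1.57074398e+00]), 'joint_vel': array([ 4.41075866e-04, -2.68720602e-03,  2.38754677e-03,  6.01419323e-05,
        3.56689715e-04, -1.39447287e-03]), 'tau': array([-2.21836638e-05, -3.73137975e+01,  2.53010076e+01,  1.08374428e-02,
        3.79890560e-05, -3.14599610e-06]), 'eef_pos': array([ 0.15084429, -0.47610976,  0.23048731]), 'tool_rot': array([ 9.88253908e-01,  1.52817831e-01, -1.17522381e-04, -9.54080139e-04]), 'ft_force': array([ 0.3139618 ,  0.48064518, -0.42879679]), 'ft_torque': array([ 0.0150741 ,  0.00185271, -0.01099856]), 'grasp_force': 0.0, 'grip_width': 0.08543391425208216}
blue [258  58  24  21 212] [0.637 0.179 0.414] [0.622 0.114 0.387] [0.655 0.197 0.428]
blue [334  71  37  38 572] [ 0.673 -0.383  0.298] [ 0.594 -0.517  0.195] [ 0.718 -0.367  0.313]
blue [379  85  18  15 175] [ 0.735 -1.202  0.095] [ 0.548 -1.218  0.066] [ 0.797 -0.588  0.197]
blue [341 153  50  30 148] [ 0.466 -0.134  0.054] [ 0.393 -0.227  0.034] [ 0.549 -0.07   0.079]
blue [294 197  65  45 293] [0.422 0.26  0.053] [0.348 0.169 0.035] [0.505 0.326 0.079]
yellow [392 126  23   6  43] [ 0.549 -0.844  0.006] [ 0.49  -0.868  0.001] [ 0.604 -0.823  0.011]
yellow [310 193  19   7  77] [0.562 0.028 0.001] [ 0.535  0.01  -0.002] [0.583 0.051 0.003]
yellow [334 198  54  20 329] [0.406 0.049 0.001] [ 0.332  0.021 -0.001] [0.496 0.075 0.003]
```

View pics/a.png

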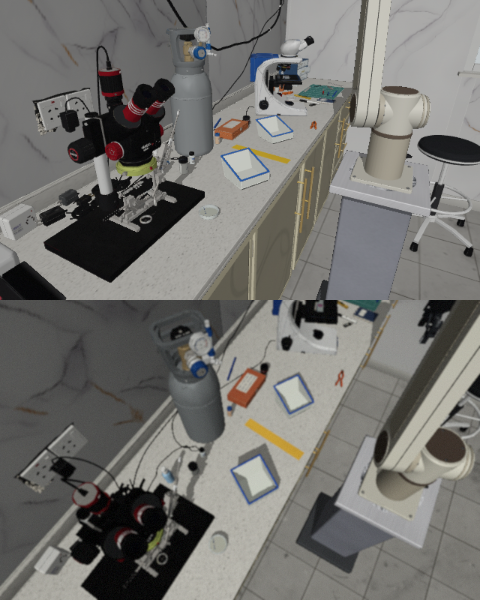

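The view shows two white trays with blue rims: the left one at about (255,478) in the lower picture, the right one at (293,393). The yellow tape runs between them at (275,438). Next I fit the tray frames and the line from the side view.

```bash
cat >> h.py <<'E'
def hsvof(c): return cv2.cvtColor(c["image"],cv2.COLOR_RGB2HSV)
def trays(c):
    w=cloud(c);m=cv2.inRange(hsvof(c),(95,70,40),(130,255,255))>0
    out=[]
    for side in(1,-1):
        k=m&(w[...,2]>.028)&(w[...,2]<.085)&(w[...,0]>.3)&(w[...,0]<.62)&(abs(w[...,1])<.42)
        k&=(w[...,1]>.06) if side>0 else (w[...,1]<.0)
        p=w[k]; r=cv2.minAreaRect((p[:,:2]*1000).astype(np.float32)); 
        F=p[p[:,2]>.07];N=p[p[:,2]<.042]
        out.append((k.sum(),r,F,N,p))
    return out
E
python3 - <<'E'
from h import *
b=cam("side");w=cloud(b)
for n,r,F,N,p in trays(b):
    print(n,r,len(F),len(N))
    for q in(F,N):
        c=(q.max(0)+q.min(0))/2; l=cv2.fitLine((q[:,:2]*1000).astype(np.float32),cv2.DIST_HUBER,0,.01,.01).ravel()
        print(' mean',q.mean(0).round(4),'dir',l[:2].round(3),'ext',np.ptp((q[:,:2])@l[:2]).round(4), 'mid',((q[:,:2]@l[:2]).max()+(q[:,:2]@l[:2]).min())/2)
    print(' box',cv2.boxPoints(r).round(0).tolist())
m=(cv2.inRange(hsvof(b),(15,100,100),(35,255,255))>0)&(abs(w[...,2])<.006)&(abs(w[...,1])<.2)&(w[...,0]<.75)
p=w[m];r=cv2.minAreaRect((p[:,:2]*1000).astype(np.float32));print('line',m.sum(),r,p.mean(0))
# other objects above bench
o=(w[...,2]>.01)&(w[...,2]<.3)&(w[...,0]>.2)&(w[...,0]<.75)&(abs(w[...,1])<.5)
n,l,s,c=cv2.connectedComponentsWithStats(o.astype(np.uint8))
for i in range(1,n):
    if s[i,4]>25: q=w[l==i];print(s[i,4],np.percentile(q,2,axis=0).round(3),np.percentile(q,98,axis=0).round(3),c[i].round())
cv2.imwrite("pics/b.png",cv2.resize(b["image"][150:400,200:520],None,fx=2.4,fy=2.4)[:,:,::-1])
E
```

```text
397 ((426.2787170410156, 246.09951782226562), (122.53184509277344, 129.01663208007812), 60.84073257446289) 104 119
 mean [0.4784 0.2223 0.0759] dir [0.482 0.876] ext 0.1215 mid 0.42109366901795003
 mean [0.3765 0.2733 0.0375] dir [0.477 0.879] ext 0.1215 mid 0.42066437896503406
 box [[340.0, 224.0], [453.0, 161.0], [512.0, 268.0], [400.0, 331.0]]
264 ((471.3464050292969, -149.5255126953125), (123.56999969482422, 128.81961059570312), 59.69553756713867) 66 70
 mean [ 0.52   -0.1795  0.0763] dir [0.5   0.866] ext 0.1218 mid 0.10653776472071866
 mean [ 0.4243 -0.1206  0.0379] dir [0.484 0.875] ext 0.1209 mid 0.09816934145178192
 box [[385.0, -170.0], [496.0, -235.0], [558.0, -129.0], [447.0, -64.0]]
line 1031 ((457.50848388671875, 42.85466384887695), (42.133331298828125, 259.6189880371094), 83.24052429199219) [4.53118150e-01 4.32633844e-02 3.27943238e-04]
4458 [ 0.44  -0.496  0.017] [ 0.687 -0.362  0.253] [402.  36.]
1611 [ 0.621 -0.235  0.013] [ 0.711 -0.023  0.043] [331. 114.]
3997 [0.636 0.098 0.022] [0.74  0.216 0.298] [269. 150.]
81 [ 0.326 -0.407  0.01 ] [ 0.357 -0.326  0.018] [454. 104.]
1340 [ 0.394 -0.222  0.011] [ 0.544 -0.071  0.077] [389. 125.]
80 [0.652 0.026 0.012] [0.671 0.045 0.05 ] [306. 148.]
90 [0.642 0.234 0.011] [0.662 0.253 0.05 ] [269. 202.]
1406 [0.35  0.174 0.011] [0.5   0.323 0.078] [336. 234.]
2729 [0.484 0.394 0.017] [0.705 0.498 0.239] [245. 279.]
197 [0.623 0.301 0.013] [0.653 0.331 0.062] [258. 224.]
237 [0.683 0.374 0.012] [0.706 0.401 0.105] [223. 233.]
380 [0.397 0.46  0.011] [0.452 0.499 0.017] [292. 323.]
```

View pics/b.png

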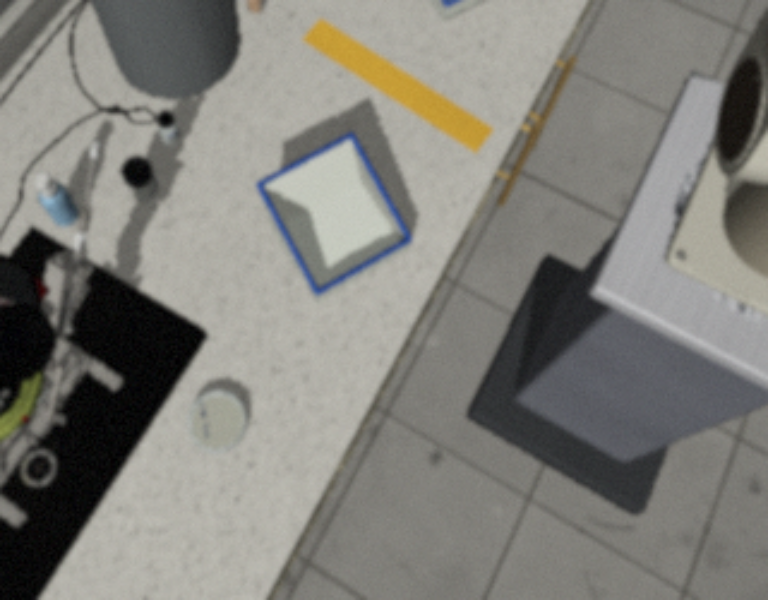

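The second view agrees. The left tray's rim spans (258–410, 135–292), with its tall wall facing away and slightly right. That gives left origin ≈ (0.4145, 0.2527) with yaw ≈ -0.505, and right origin ≈ (0.460, -0.143) with yaw ≈ -0.52. Next is a planning helper, then the move to the left tray.

```bash
cat >> h.py <<'E'
T={"L":((.4145,.2527),-.505),"R":((.4596,-.1428),-.52)}
def tw(k,tx,ty):
    (x,y),a=T[k]; return x+tx*np.cos(a)-ty*np.sin(a),y+tx*np.sin(a)+ty*np.cos(a)
def plan(rows):
    """rows of world (x,y,z,yaw of tool x), tool down -> scaled numbers"""
    o=bot.get_obs();r0=R.from_quat(o["tool_rot"])
    for x,y,z,a in rows:
        rt=R.from_matrix(np.array([[np.cos(a),np.sin(a),0],[np.sin(a),-np.cos(a),0],[0,0,-1]]))
        print((r0.inv().apply(np.array([x,y,z])-o["eef_pos"])/.25).round(3).tolist(),((r0.inv()*rt).as_rotvec()/.5).round(3).tolist())
def st():
    o=bot.get_obs();print(round(o["clock"],2),o["eef_pos"].round(4),o["ft_force"].round(1),o["joint_pos"].round(2))
E
python3 - <<'E'
from h import *
plan([(*tw("L",.03,0),.14,1.066)])
E
```

```text
[1.968, -2.373, 0.366] [-0.003, -0.001, -1.518]
```

Call:
drive_tool:
  slide:
    - [0.1,-0.12,0]
    - [0.2,-0.24,0]
    - [0.3,-0.36,0]
    - [0.4,-0.48,0]
    - [0.5,-0.6,0]
    - [0.6,-0.72,0]
    - [0.7,-0.84,0]
    - [0.8,-0.96,0]
  rotation:
    - [0,0,-0.1]
    - [0,0,-0.2]
    - [0,0,-0.3]
    - [0,0,-0.4]
    - [0,0,-0.5]
    - [0,0,-0.6]
    - [0,0,-0.7]
    - [0,0,-0.8]
  gripper: 0

```text
clock: 1.15
eef_pos: [0.2693, -0.1862, 0.2312]
tool_rot: [0.938, 0.347, 0.0, -0.0]
ft_force: [0.7, -0.1, -0.1]
grip_width: 0.0002
grasp_force: 0.0
```

```bash
python3 - <<'E'
from h import *
st();plan([(*tw("L",.03,0),.14,1.066)])
E
```

```text
1.15 [ 0.2693 -0.1862  0.2312] [ 0.7 -0.1 -0.1] [-0.61 -0.11 -0.37  1.3   0.    1.83]
[1.625, -0.844, 0.365] [0.0, -0.0, -0.716]
```

Call:
drive_tool:
  slide:
    - [0.12,-0.06,0]
    - [0.24,-0.12,0]
    - [0.36,-0.18,0]
    - [0.48,-0.24,0]
    - [0.6,-0.3,0]
    - [0.72,-0.36,0]
    - [0.84,-0.42,0]
    - [0.96,-0.48,0]
  rotation:
    - [0,0,-0.09]
    - [0,0,-0.18]
    - [0,0,-0.27]
    - [0,0,-0.36]
    - [0,0,-0.45]
    - [0,0,-0.54]
    - [0,0,-0.63]
    - [0,0,-0.72]

```text
clock: 2.15
eef_pos: [0.3739, 0.0607, 0.2312]
tool_rot: [0.861, 0.509, -0.0, 0.0]
ft_force: [0.1, -0.7, 0.7]
grip_width: 0.0
grasp_force: 0.0
```

```bash
python3 - <<'E'
from h import *
st();plan([(*tw("L",.03,0),.14,1.066),(*tw("L",.03,0),.068,1.066)])
E
```

```text
2.15 [0.3739 0.0607 0.2312] [ 0.1 -0.7  0.7] [ 0.16 -0.   -0.27  1.3  -0.    2.23]
[0.751, -0.107, 0.364] [-0.0, 0.0, 0.005]
[0.751, -0.107, 0.652] [-0.0, 0.0, 0.005]
```

Call:
drive_tool:
  slide:
    - [0.15,-0.02,0]
    - [0.3,-0.04,0.05]
    - [0.45,-0.06,0.12]
    - [0.6,-0.085,0.22]
    - [0.75,-0.107,0.364]
    - [0.75,-0.107,0.47]
    - [0.75,-0.107,0.58]
    - [0.75,-0.107,0.652]
  rotation:
    - [0,0,0.005]
    - [0,0,0.005]
    - [0,0,0.005]
    - [0,0,0.005]
    - [0,0,0.005]
    - [0,0,0.005]
    - [0,0,0.005]
    - [0,0,0.005]

```text
clock: 3.15
eef_pos: [0.4398, 0.2364, 0.0664]
tool_rot: [0.862, 0.508, -0.001, -0.0]
ft_force: [-0.0, -0.1, 0.1]
grip_width: 0.0
grasp_force: 0.0
```

```bash
python3 - <<'E'
from h import *
st()
for n,r,F,N,p in trays(cam("side"))[:1]: print(r)
b=cam("scene");cv2.imwrite("pics/c.png",cv2.resize(b["image"][140:290,240:440],None,fx=4,fy=4)[:,:,::-1])
E
```

```text
3.15 [0.4398 0.2364 0.0664] [-0.  -0.1  0.1] [ 0.49  0.38 -0.26  0.93  0.    2.57]
((426.07452392578125, 246.69122314453125), (122.2815170288086, 128.7974853515625), 60.30842590332031)
```

View pics/c.png

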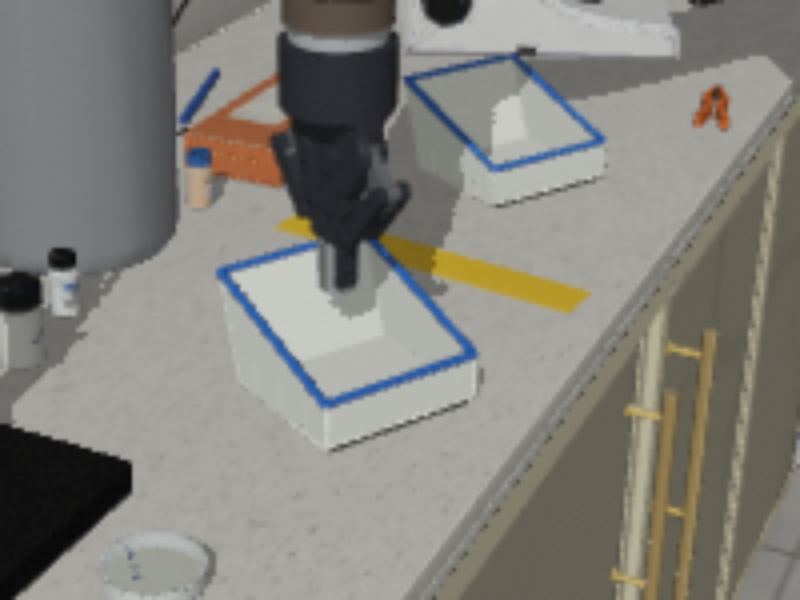

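The finger is inside the left tray, tip at about (343,285), and the tray has not moved. I'll compute the tipping arc about the heel.

```bash
cat >> h.py <<'E'
def arc(k,ths,yaw,r=(.071,.068),phi=1.285,half=.0145,lean=.2):
    """tool rows (x=tray y, y=tray x, z down) tipping tray k to angles ths"""
    o=bot.get_obs();r0=R.from_quat(o["tool_rot"])
    for t in ths:
        f=t/1.15; rr=r[0]+(r[1]-r[0])*f; a=phi-t
        tx=.05+rr*np.cos(a)-half; z=rr*np.sin(a)
        x,y=tw(k,tx,0)
        d=r0.inv().apply(np.array([x,y,z])-o["eef_pos"])/.25
        m=np.array([[np.cos(yaw),np.sin(yaw),0],[np.sin(yaw),-np.cos(yaw),0],[0,0,-1]])
        q=(r0.inv()*R.from_matrix(m)*R.from_rotvec([lean*f,0,0])).as_rotvec()/.5
        print(round(t,2),d.round(3).tolist(),q.round(3).tolist(),'tx',round(tx,4),'z',round(z,4))
E
python3 - <<'E'
from h import *
plan([(*tw("L",.055,0),.068,1.066)])
arc("L",np.r_[0,np.linspace(.1,1.15,14)],1.066)
E
```

```text
[0.012, 0.102, -0.009] [-0.006, 0.009, -0.003]
0.0 [0.012, 0.104, -0.009] [-0.006, 0.009, -0.003] tx 0.0555 z 0.0681
0.1 [0.012, 0.13, 0.001] [0.029, 0.009, -0.003] tx 0.0621 z 0.0655
0.18 [0.012, 0.151, 0.011] [0.057, 0.009, -0.003] tx 0.0672 z 0.063
0.26 [0.013, 0.17, 0.023] [0.085, 0.009, -0.003] tx 0.0721 z 0.06
0.34 [0.013, 0.189, 0.036] [0.113, 0.009, -0.003] tx 0.0767 z 0.0567
0.42 [0.013, 0.206, 0.051] [0.141, 0.009, -0.004] tx 0.081 z 0.0531
0.5 [0.013, 0.222, 0.067] [0.169, 0.009, -0.004] tx 0.085 z 0.0491
0.58 [0.013, 0.237, 0.084] [0.197, 0.009, -0.004] tx 0.0886 z 0.0448
0.67 [0.013, 0.25, 0.102] [0.225, 0.009, -0.004] tx 0.0919 z 0.0402
0.75 [0.013, 0.261, 0.121] [0.253, 0.009, -0.004] tx 0.0948 z 0.0354
0.83 [0.013, 0.271, 0.141] [0.282, 0.009, -0.004] tx 0.0972 z 0.0304
0.91 [0.013, 0.28, 0.162] [0.31, 0.009, -0.004] tx 0.0993 z 0.0253
0.99 [0.013, 0.286, 0.183] [0.338, 0.009, -0.004] tx 0.1009 z 0.02
1.07 [0.014, 0.291, 0.204] [0.366, 0.009, -0.004] tx 0.1021 z 0.0146
1.15 [0.014, 0.294, 0.226] [0.394, 0.009, -0.004] tx 0.1029 z 0.0092
```

Call:
drive_tool:
  slide:
    - [0.01,0.04,-0.009]
    - [0.012,0.08,-0.009]
    - [0.012,0.104,-0.007]
    - [0.012,0.13,0.002]
    - [0.012,0.151,0.013]
    - [0.013,0.17,0.025]
    - [0.013,0.189,0.038]
    - [0.013,0.206,0.053]
  rotation:
    - [0,0.009,-0.003]
    - [0,0.009,-0.003]
    - [0,0.009,-0.003]
    - [0.029,0.009,-0.003]
    - [0.057,0.009,-0.003]
    - [0.085,0.009,-0.003]
    - [0.113,0.009,-0.003]
    - [0.141,0.009,-0.004]

```text
clock: 4.25
eef_pos: [0.4878, 0.2144, 0.0547]
tool_rot: [0.861, 0.508, -0.016, -0.032]
ft_force: [-0.4, 1.2, 2.2]
grip_width: 0.0003
grasp_force: 0.8
```

```bash
python3 - <<'E'
from h import *
st()
b=cam("scene");cv2.imwrite("pics/d.png",cv2.resize(b["image"][140:290,240:440],None,fx=4,fy=4)[:,:,::-1])
arc("L",np.linspace(.5,1.15,8),1.066)
E
```

```text
4.25 [0.4878 0.2144 0.0547] [-0.4  1.2  2.2] [ 0.38  0.48 -0.14  0.99  0.06  2.46]
0.5 [-0.007, 0.007, 0.019] [0.031, -0.008, -0.001] tx 0.0848 z 0.0493
0.59 [-0.007, 0.025, 0.038] [0.063, -0.008, -0.0] tx 0.089 z 0.0443
0.69 [-0.008, 0.042, 0.058] [0.096, -0.008, -0.0] tx 0.0927 z 0.039
0.78 [-0.008, 0.056, 0.079] [0.128, -0.008, -0.0] tx 0.0958 z 0.0335
0.87 [-0.008, 0.068, 0.102] [0.16, -0.008, -0.0] tx 0.0984 z 0.0276
0.96 [-0.008, 0.078, 0.125] [0.193, -0.008, -0.0] tx 0.1005 z 0.0216
1.06 [-0.008, 0.086, 0.149] [0.225, -0.008, -0.0] tx 0.102 z 0.0154
1.15 [-0.008, 0.091, 0.174] [0.257, -0.008, -0.0] tx 0.1029 z 0.0092
```

View pics/d.png

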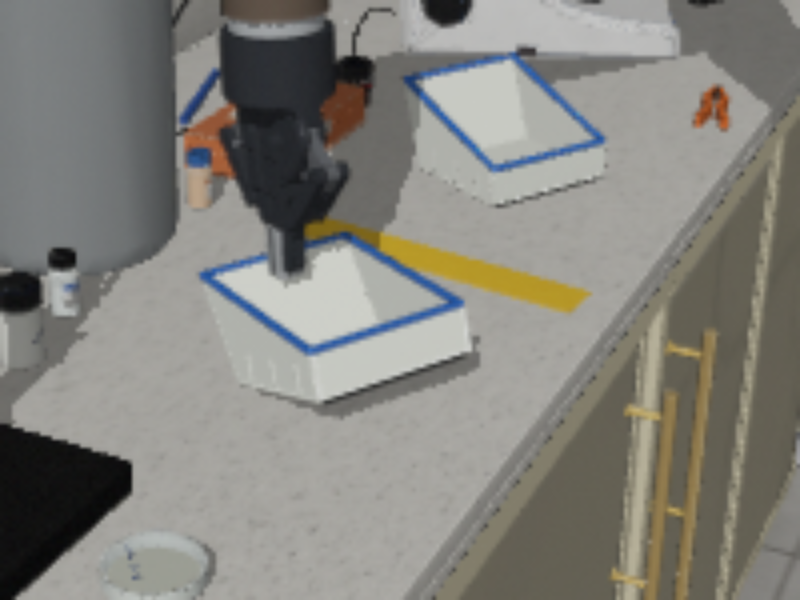

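The left tray tips cleanly about its heel at low force, with the near wall now raised at (390,370). I'll continue to the full tilt.

Call:
drive_tool:
  slide:
    - [0,0.01,0.02]
    - [0,0.027,0.04]
    - [0,0.043,0.06]
    - [0,0.056,0.082]
    - [0,0.068,0.105]
    - [0,0.077,0.13]
    - [0,0.083,0.157]
    - [0,0.088,0.182]
  rotation:
    - [0.03,0,0]
    - [0.06,0,0]
    - [0.09,0,0]
    - [0.12,0,0]
    - [0.15,0,0]
    - [0.19,0,0]
    - [0.22,0,0]
    - [0.25,0,0]

```text
clock: 5.3
eef_pos: [0.5034, 0.2055, 0.0075]
tool_rot: [0.857, 0.506, -0.048, -0.086]
ft_force: [3.3, -0.1, -2.6]
grip_width: 0.0002
grasp_force: 0.1
```

```bash
cat >> h.py <<'E'
def stamp(c,k):
    w=cloud(c);h=hsvof(c);red=(cv2.inRange(h,(0,120,60),(8,255,255))|cv2.inRange(h,(172,120,60),(180,255,255)))>0
    x,y=tw(k,.05,0);near=(np.hypot(w[...,0]-x,w[...,1]-y)<.09)&(w[...,2]>.008)&(w[...,2]<.12)
    # underside plane points: behind the heel line
    (a,b),t=T[k];u=(w[...,0]-x)*np.cos(t)+(w[...,1]-y)*np.sin(t);v=-(w[...,0]-x)*np.sin(t)+(w[...,1]-y)*np.cos(t)
    f=near&(u<.01)&(u>-.07)&(abs(v)<.05)&(w[...,2]<.08)
    s=np.polyfit(w[f][:,2],u[f],1) if f.sum()>10 else None
    print('red px',(red&near).sum(),'underside px',f.sum(),'floor fit u=a*z+b',s,'tilt',np.arctan2(1,-s[0]) if s is not None else None,'top z',np.nanmax(w[near][:,2]))
E
python3 - <<'E'
from h import *
st()
b=cam("scene");stamp(b,"L");cv2.imwrite("pics/e.png",cv2.resize(b["image"][140:290,240:440],None,fx=4,fy=4)[:,:,::-1])
E
```

```text
5.3 [0.5034 0.2055 0.0075] [ 3.3 -0.1 -2.6] [ 0.31  0.62 -0.06  1.03  0.15  2.37]
red px 297 underside px 577 floor fit u=a*z+b [-0.39514555  0.00345556] tilt 1.1944818092304756 top z 0.11980572014862928
```

View pics/e.png

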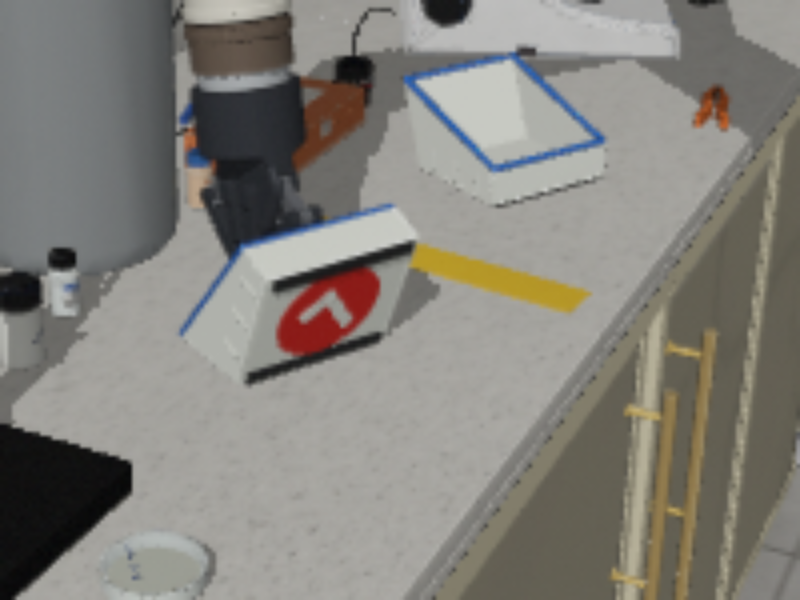

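The left tray is fully tipped (tilt about 1.19), and the red stamp with its white tick shows at (330,310), so the left tray is the stamped one. I'll let it down by reversing the arc.

Call:
drive_tool:
  slide:
    - [0,0,0]
    - [0,-0.005,-0.025]
    - [0,-0.011,-0.052]
    - [0,-0.02,-0.077]
    - [0,-0.032,-0.1]
    - [0,-0.045,-0.122]
    - [0,-0.061,-0.142]
    - [0,-0.078,-0.162]
  rotation:
    - [0,0,0]
    - [-0.03,0,0]
    - [-0.06,0,0]
    - [-0.1,0,0]
    - [-0.13,0,0]
    - [-0.16,0,0]
    - [-0.19,0,0]
    - [-0.22,0,0]

```text
clock: 6.35
eef_pos: [0.4936, 0.2111, 0.0519]
tool_rot: [0.86, 0.508, -0.02, -0.038]
ft_force: [-1.9, 0.9, 0.1]
grip_width: 0.0002
grasp_force: 0.8
```

```bash
python3 - <<'E'
from h import *
st()
arc("L",np.linspace(.4,0,5),1.066)
plan([(*tw("L",.035,0),.068,1.066),(*tw("L",.035,0),.13,1.066)])
E
```

```text
6.35 [0.4936 0.2111 0.0519] [-1.9  0.9  0.1] [ 0.37  0.49 -0.12  1.01  0.07  2.44]
0.4 [-0.007, -0.039, -0.006] [-0.031, -0.009, 0.001] tx 0.0798 z 0.0541
0.3 [-0.007, -0.062, -0.021] [-0.066, -0.009, 0.001] tx 0.0743 z 0.0585
0.2 [-0.007, -0.087, -0.034] [-0.101, -0.009, 0.001] tx 0.0684 z 0.0623
0.1 [-0.007, -0.113, -0.045] [-0.135, -0.009, 0.001] tx 0.0621 z 0.0655
0.0 [-0.007, -0.14, -0.053] [-0.17, -0.009, 0.001] tx 0.0555 z 0.0681
[-0.007, -0.222, -0.046] [-0.17, -0.009, 0.001]
[-0.006, -0.243, -0.293] [-0.17, -0.009, 0.001]
```

Call:
drive_tool:
  slide:
    - [-0.005,-0.02,-0.012]
    - [-0.007,-0.045,-0.022]
    - [-0.007,-0.07,-0.032]
    - [-0.007,-0.1,-0.042]
    - [-0.007,-0.13,-0.05]
    - [-0.007,-0.16,-0.055]
    - [-0.007,-0.22,-0.06]
    - [-0.007,-0.23,-0.2]
  rotation:
    - [-0.03,-0.009,0]
    - [-0.06,-0.009,0]
    - [-0.09,-0.009,0]
    - [-0.12,-0.009,0]
    - [-0.15,-0.009,0]
    - [-0.17,-0.009,0]
    - [-0.17,-0.009,0]
    - [-0.17,-0.009,0]

```text
clock: 7.35
eef_pos: [0.443, 0.2342, 0.1042]
tool_rot: [0.861, 0.509, -0.004, -0.0]
ft_force: [-0.3, -0.3, 0.6]
grip_width: -0.0001
grasp_force: 0.0
```

```bash
python3 - <<'E'
from h import *
st()
for n,r,F,N,p in trays(cam("side")): print(n,r,cv2.boxPoints(r).round().tolist())
plan([(*tw("R",.03,0),.14,1.05),(*tw("R",.03,0),.068,1.05)])
E
```

```text
7.35 [0.443  0.2342 0.1042] [-0.3 -0.3  0.6] [ 0.49  0.34 -0.2   1.03  0.    2.56]
358 ((427.3708190917969, 245.57498168945312), (122.56584930419922, 129.11102294921875), 60.27621841430664) [[341.0, 224.0], [453.0, 160.0], [514.0, 267.0], [402.0, 331.0]]
68 ((420.9832763671875, -119.50302124023438), (121.12593078613281, 22.208717346191406), 54.26546859741211) [[377.0, -162.0], [395.0, -175.0], [465.0, -77.0], [447.0, -64.0]]
[-1.305, 0.895, -0.121] [0.003, -0.006, 0.034]
[-1.306, 0.894, 0.167] [0.003, -0.006, 0.034]
```

The left tray is back flat, about 1 mm from where it started. On to the right tray.

Call:
drive_tool:
  slide:
    - [-0.02,0,-0.15]
    - [-0.12,0.07,-0.25]
    - [-0.25,0.16,-0.25]
    - [-0.37,0.24,-0.25]
    - [-0.5,0.32,-0.25]
    - [-0.62,0.41,-0.25]
    - [-0.75,0.5,-0.25]
    - [-0.88,0.58,-0.25]
  rotation:
    - [0,-0.006,0.034]
    - [0,-0.006,0.034]
    - [0,-0.006,0.034]
    - [0,-0.006,0.034]
    - [0,-0.006,0.034]
    - [0,-0.006,0.034]
    - [0,-0.006,0.034]
    - [0,-0.006,0.034]

```text
clock: 8.4
eef_pos: [0.4672, -0.0288, 0.1688]
tool_rot: [0.866, 0.501, -0.001, 0.001]
ft_force: [0.9, -0.6, 0.4]
grip_width: 0.0001
grasp_force: 0.0
```

```bash
python3 - <<'E'
from h import *
st()
plan([(*tw("R",.03,0),.14,1.05),(*tw("R",.03,0),.068,1.05)])
E
```

```text
8.4 [ 0.4672 -0.0288  0.1688] [ 0.9 -0.6  0.4] [-0.06  0.22 -0.19  1.16 -0.    2.03]
[-0.41, 0.321, 0.116] [0.0, 0.006, -0.002]
[-0.409, 0.321, 0.404] [0.0, 0.006, -0.002]
```

Call:
drive_tool:
  slide:
    - [-0.1,0.08,0]
    - [-0.2,0.16,0]
    - [-0.3,0.24,0.03]
    - [-0.4,0.31,0.08]
    - [-0.41,0.321,0.15]
    - [-0.41,0.321,0.25]
    - [-0.41,0.321,0.35]
    - [-0.41,0.321,0.404]
  rotation:
    - [0,0,0]
    - [0,0,0]
    - [0,0,0]
    - [0,0,0]
    - [0,0,0]
    - [0,0,0]
    - [0,0,0]
    - [0,0,0]

```text
clock: 9.4
eef_pos: [0.4847, -0.1564, 0.0667]
tool_rot: [0.866, 0.501, -0.002, -0.0]
ft_force: [0.5, 0.5, 0.2]
grip_width: -0.0
grasp_force: 0.0
```

```bash
python3 - <<'E'
from h import *
st()
arc("R",np.r_[0,.1,np.linspace(.2,1.15,10)],1.05)
b=cam("scene")
for n,r,F,N,p in trays(b)[1:]: print(n,r,cv2.boxPoints(r).round().tolist())
E
```

```text
9.4 [ 0.4847 -0.1564  0.0667] [0.5 0.5 0.2] [-0.31  0.39 -0.24  0.94 -0.    1.78]
0.0 [-0.003, 0.108, -0.006] [-0.005, 0.007, -0.001] tx 0.0555 z 0.0681
0.1 [-0.003, 0.135, 0.004] [0.03, 0.007, -0.002] tx 0.0621 z 0.0655
0.2 [-0.002, 0.16, 0.017] [0.064, 0.007, -0.002] tx 0.0684 z 0.0623
0.31 [-0.002, 0.185, 0.033] [0.101, 0.007, -0.002] tx 0.0746 z 0.0583
0.41 [-0.002, 0.208, 0.052] [0.138, 0.007, -0.002] tx 0.0804 z 0.0536
0.52 [-0.002, 0.229, 0.073] [0.175, 0.007, -0.002] tx 0.0856 z 0.0484
0.62 [-0.002, 0.247, 0.095] [0.211, 0.007, -0.002] tx 0.0902 z 0.0427
0.73 [-0.002, 0.263, 0.12] [0.248, 0.007, -0.002] tx 0.0941 z 0.0365
0.83 [-0.002, 0.276, 0.146] [0.285, 0.007, -0.002] tx 0.0974 z 0.03
0.94 [-0.002, 0.286, 0.173] [0.321, 0.007, -0.002] tx 0.1 z 0.0233
1.04 [-0.002, 0.294, 0.201] [0.358, 0.007, -0.002] tx 0.1018 z 0.0163
1.15 [-0.001, 0.298, 0.229] [0.395, 0.007, -0.002] tx 0.1029 z 0.0092
163 ((470.6315612792969, -148.41510009765625), (125.53814697265625, 131.62623596191406), 59.398841857910156) [[382.0, -169.0], [495.0, -236.0], [559.0, -128.0], [446.0, -61.0]]
```

Same motion that worked on the left tray.

Call:
drive_tool:
  slide:
    - [0,0.04,-0.009]
    - [0,0.08,-0.009]
    - [0,0.108,-0.006]
    - [0,0.133,0.004]
    - [0,0.154,0.014]
    - [0,0.173,0.026]
    - [0,0.191,0.039]
    - [0,0.208,0.053]
  rotation:
    - [0,0.007,0]
    - [0,0.007,0]
    - [0,0.007,0]
    - [0.03,0.007,0]
    - [0.057,0.007,0]
    - [0.085,0.007,0]
    - [0.113,0.007,0]
    - [0.14,0.007,0]

```text
clock: 10.45
eef_pos: [0.5311, -0.183, 0.0545]
tool_rot: [0.865, 0.501, -0.018, -0.031]
ft_force: [-1.8, -0.3, 3.4]
grip_width: 0.0002
grasp_force: 1.3
```

Call:
drive_tool:
  slide:
    - [0,0.012,0.02]
    - [0,0.029,0.04]
    - [0,0.045,0.06]
    - [0,0.058,0.082]
    - [0,0.07,0.105]
    - [0,0.079,0.13]
    - [0,0.085,0.157]
    - [0,0.09,0.182]
  rotation:
    - [0.03,0,0]
    - [0.06,0,0]
    - [0.09,0,0]
    - [0.12,0,0]
    - [0.15,0,0]
    - [0.19,0,0]
    - [0.22,0,0]
    - [0.25,0,0]

```text
clock: 11.45
eef_pos: [0.5471, -0.1923, 0.0069]
tool_rot: [0.861, 0.498, -0.049, -0.085]
ft_force: [0.3, -0.0, 1.2]
grip_width: 0.0
grasp_force: 0.3
```

```bash
python3 - <<'E'
from h import *
st()
b=cam("scene");stamp(b,"R");cv2.imwrite("pics/f.png",cv2.resize(b["image"][120:270,270:470],None,fx=4,fy=4)[:,:,::-1])
E
```

```text
11.45 [ 0.5471 -0.1923  0.0069] [ 0.3 -0.   1.2] [-0.36  0.72  0.14  1.19  0.03  1.73]
red px 0 underside px 363 floor fit u=a*z+b [-0.38629819  0.00345961] tilt 1.2021573708930733 top z 0.11993697825424043
```

View pics/f.png

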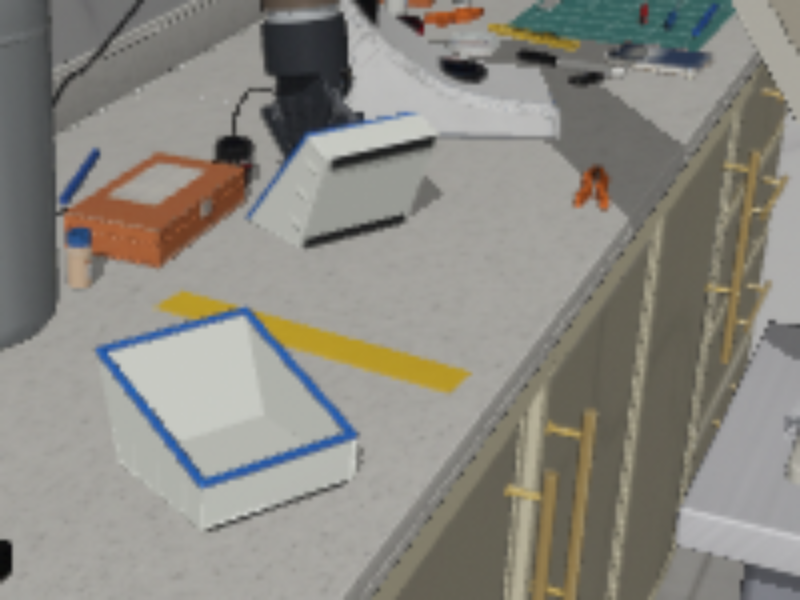

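The right tray is tipped right over, and its underside at (370,190) has no stamp. I'll lower it the same way.

Call:
drive_tool:
  slide:
    - [0,0,0]
    - [0,-0.005,-0.025]
    - [0,-0.011,-0.052]
    - [0,-0.02,-0.077]
    - [0,-0.032,-0.1]
    - [0,-0.045,-0.122]
    - [0,-0.061,-0.142]
    - [0,-0.078,-0.162]
  rotation:
    - [0,0,0]
    - [-0.03,0,0]
    - [-0.06,0,0]
    - [-0.1,0,0]
    - [-0.13,0,0]
    - [-0.16,0,0]
    - [-0.19,0,0]
    - [-0.22,0,0]

```text
clock: 12.5
eef_pos: [0.5369, -0.1864, 0.0514]
tool_rot: [0.865, 0.5, -0.021, -0.037]
ft_force: [-2.0, 1.7, -0.4]
grip_width: 0.0001
grasp_force: 1.2
```

Call:
drive_tool:
  slide:
    - [0,-0.02,-0.012]
    - [0,-0.045,-0.022]
    - [0,-0.07,-0.032]
    - [0,-0.1,-0.042]
    - [0,-0.13,-0.05]
    - [0,-0.16,-0.055]
    - [0,-0.22,-0.06]
    - [0,-0.23,-0.2]
  rotation:
    - [-0.03,0,0]
    - [-0.06,0,0]
    - [-0.09,0,0]
    - [-0.12,0,0]
    - [-0.15,0,0]
    - [-0.17,0,0]
    - [-0.17,0,0]
    - [-0.17,0,0]

```text
clock: 13.5
eef_pos: [0.4874, -0.1588, 0.1036]
tool_rot: [0.865, 0.501, -0.003, -0.003]
ft_force: [-0.0, 0.3, 0.2]
grip_width: 0.0001
grasp_force: 0.0
```

Call:
drive_tool:
  slide:
    - [0,-0.05,-0.15]
    - [0,-0.15,-0.35]
    - [0.05,-0.25,-0.5]
    - [0.1,-0.35,-0.5]
    - [0.15,-0.45,-0.5]
    - [0.2,-0.55,-0.5]
    - [0.25,-0.65,-0.5]
    - [0.25,-0.65,-0.5]
  rotation:
    - [0,0,0]
    - [0,0,0]
    - [0,0,0]
    - [0,0,0]
    - [0,0,0]
    - [0,0,0]
    - [0,0,0]
    - [0,0,0]

```text
clock: 14.5
eef_pos: [0.3805, -0.0243, 0.2311]
tool_rot: [0.865, 0.502, 0.0, -0.0]
ft_force: [-0.3, -0.4, 0.1]
grip_width: 0.0001
grasp_force: 0.0
```

```bash
python3 - <<'E'
from h import *
st()
b=cam("side");w=cloud(b)
for n,r,F,N,p in trays(b): print(n,r,cv2.boxPoints(r).round().tolist())
m=(cv2.inRange(hsvof(b),(15,100,100),(35,255,255))>0)&(abs(w[...,2])<.006)&(abs(w[...,1])<.2)&(w[...,0]<.75)
p=w[m];r=cv2.minAreaRect((p[:,:2]*1000).astype(np.float32));print('line',m.sum(),r,p.mean(0),cv2.boxPoints(r).round().tolist())
E
```

```text
14.5 [ 0.3805 -0.0243  0.2311] [-0.3 -0.4  0.1] [-0.06  0.   -0.27  1.3   0.    2.03]
397 ((427.11834716796875, 246.149169921875), (122.0591812133789, 129.067626953125), 60.25695037841797) [[341.0, 225.0], [453.0, 161.0], [513.0, 267.0], [401.0, 331.0]]
236 ((470.9495544433594, -149.38116455078125), (123.71379852294922, 129.51913452148438), 59.754905700683594) [[384.0, -170.0], [496.0, -235.0], [558.0, -129.0], [446.0, -63.0]]
line 1028 ((457.9212951660156, 42.1693229675293), (41.69757843017578, 261.1809997558594), 82.8956069946289) [4.53330191e-01 4.32242840e-02 2.78503300e-04] [[326.0, 38.0], [585.0, 5.0], [590.0, 47.0], [331.0, 79.0]]
```

Both trays are flat and where they started: left origin ≈ (0.415, 0.253), right unchanged. A pure side push would land near the tape's front end. So I'll cradle the stamped tray's near-left corner with the two slightly open fingers and push it in a straight line to about (0.428, 0.046) on the line.

```bash
cat >> h.py <<'E'
T["L"]=((.4154,.2529),-.52)
E
python3 - <<'E'
from h import *
d=np.array([.0128,-.2069]);u=d/np.linalg.norm(d)
C=np.array(tw("L",-.0406,.0548));S=C-.03*u
print(C,S,u,np.linalg.norm(d))
plan([(*S,.17,1.749),(*S,.01,1.749)])
E
```

```text
[0.40739557 0.32062982] [0.40554315 0.35057258] [ 0.06174758 -0.9980918 ] 0.20729556193995086
[1.351, -0.663, 0.245] [0.001, -0.001, -1.397]
[1.351, -0.663, 0.885] [0.001, -0.001, -1.397]
```

Call:
drive_tool:
  slide:
    - [0.09,-0.045,0]
    - [0.18,-0.09,0]
    - [0.28,-0.135,0]
    - [0.38,-0.18,0]
    - [0.48,-0.23,0]
    - [0.58,-0.28,0]
    - [0.68,-0.33,0]
    - [0.78,-0.38,0]
  rotation:
    - [0,0,-0.09]
    - [0,0,-0.18]
    - [0,0,-0.27]
    - [0,0,-0.36]
    - [0,0,-0.45]
    - [0,0,-0.54]
    - [0,0,-0.63]
    - [0,0,-0.72]
  gripper: 0.53

```text
clock: 15.55
eef_pos: [0.3976, 0.1915, 0.2311]
tool_rot: [0.762, 0.648, 0.0, -0.0]
ft_force: [0.6, 0.2, -0.5]
grip_width: 0.0453
grasp_force: 0.0
```

```bash
python3 - <<'E'
from h import *
st();S=(.4055,.3506)
plan([(*S,.17,1.749),(*S,.006,1.749)])
E
```

```text
15.55 [0.3976 0.1915 0.2311] [ 0.6  0.2 -0.5] [ 0.45  0.12 -0.14  1.31  0.    2.18]
[0.633, -0.071, 0.244] [0.001, -0.001, -0.679]
[0.633, -0.071, 0.9] [0.001, -0.001, -0.679]
```

Call:
drive_tool:
  slide:
    - [0.13,-0.015,0]
    - [0.26,-0.03,0]
    - [0.39,-0.045,0]
    - [0.52,-0.06,0]
    - [0.633,-0.071,0.05]
    - [0.633,-0.071,0.2]
    - [0.633,-0.071,0.35]
    - [0.633,-0.071,0.5]
  rotation:
    - [0,0,-0.14]
    - [0,0,-0.28]
    - [0,0,-0.42]
    - [0,0,-0.56]
    - [0,0,-0.679]
    - [0,0,-0.679]
    - [0,0,-0.679]
    - [0,0,-0.679]

```text
clock: 16.55
eef_pos: [0.4056, 0.3499, 0.1048]
tool_rot: [0.642, 0.767, 0.0, -0.0]
ft_force: [0.3, 0.5, -0.5]
grip_width: 0.0455
grasp_force: 0.0
```

```bash
python3 - <<'E'
from h import *
st();S=(.4055,.3506)
plan([(*S,.006,1.749)])
b=cam("scene");cv2.imwrite("pics/g.png",cv2.resize(b["image"][140:290,240:440],None,fx=4,fy=4)[:,:,::-1])
E
```

```text
16.55 [0.4056 0.3499 0.1048] [ 0.3  0.5 -0.5] [ 0.71  0.4  -0.12  1.05  0.    2.11]
[0.002, -0.0, 0.395] [0.001, -0.001, -0.002]
```

View pics/g.png

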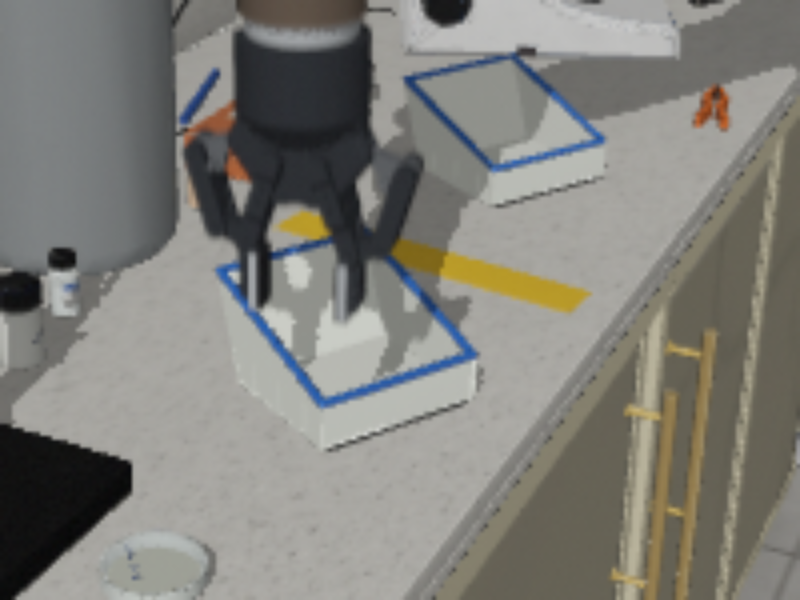

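The fingers hang above and to the left of the tray corner, over a free spot and still high at z = 0.105. I'll lower them beside the corner, then push.

Call:
drive_tool:
  slide:
    - [0,0,0.1]
    - [0,0,0.2]
    - [0,0,0.3]
    - [0,0,0.38]
    - [-0.03,0,0.38]
    - [-0.06,0,0.38]
    - [-0.09,0,0.38]
    - [-0.11,0,0.38]
  rotation:
    - [0,0,0]
    - [0,0,0]
    - [0,0,0]
    - [0,0,0]
    - [0,0,0]
    - [0,0,0]
    - [0,0,0]
    - [0,0,0]

```text
clock: 17.6
eef_pos: [0.4102, 0.3229, 0.0123]
tool_rot: [0.642, 0.767, 0.001, -0.0]
ft_force: [-0.3, 0.1, 0.8]
grip_width: 0.0457
grasp_force: 0.0
```

```bash
python3 - <<'E'
from h import *
st()
for n,r,F,N,p in trays(cam("side"))[:1]: print(n,r,cv2.boxPoints(r).round().tolist())
E=np.array([.4074,.3206])+np.array([.0128,-.2069])
s=bot.get_obs()["eef_pos"][:2];plan([(*(s+(E-s)*f),.010,1.749) for f in (.3,.6,1)])
E
```

```text
17.6 [0.4102 0.3229 0.0123] [-0.3  0.1  0.8] [ 0.67  0.48 -0.27  0.82  0.    2.06]
115 ((374.0397033691406, 260.80767822265625), (133.64044189453125, 57.0386962890625), 89.11030578613281) [[344.0, 194.0], [402.0, 194.0], [404.0, 327.0], [347.0, 328.0]]
[-0.249, -0.032, 0.008] [0.002, -0.002, -0.003]
[-0.497, -0.064, 0.008] [0.002, -0.002, -0.003]
[-0.829, -0.107, 0.007] [0.002, -0.002, -0.003]
```

Call:
drive_tool:
  slide:
    - [-0.03,-0.004,0.008]
    - [-0.06,-0.008,0.008]
    - [-0.09,-0.012,0.008]
    - [-0.12,-0.016,0.008]
    - [-0.15,-0.02,0.008]
    - [-0.18,-0.024,0.008]
    - [-0.21,-0.028,0.008]
    - [-0.25,-0.032,0.008]
  rotation:
    - [0,0,0]
    - [0,0,0]
    - [0,0,0]
    - [0,0,0]
    - [0,0,0]
    - [0,0,0]
    - [0,0,0]
    - [0,0,0]

```text
clock: 18.65
eef_pos: [0.4127, 0.2599, 0.0094]
tool_rot: [0.641, 0.767, 0.0, -0.0]
ft_force: [-0.4, 4.1, 4.7]
grip_width: 0.0453
grasp_force: 2.8
```

```bash
cat >> h.py <<'E'
def tray2(c,lo,hi):
    w=cloud(c);m=cv2.inRange(hsvof(c),(95,70,40),(130,255,255))>0
    k=m&(w[...,2]>.03)&(w[...,2]<.085)&(w[...,0]>.3)&(w[...,0]<.62)&(w[...,1]>lo)&(w[...,1]<hi)
    p=w[k];r=cv2.minAreaRect((p[:,:2]*1000).astype(np.float32));print(k.sum(),r,cv2.boxPoints(r).round().tolist())
    F=p[p[:,2]>.0745];print('far rim mean',F.mean(0).round(4),'dir',cv2.fitLine((F[:,:2]*1000).astype(np.float32),cv2.DIST_HUBER,0,.01,.01).ravel()[:2])
E
python3 - <<'E'
from h import *
st();tray2(cam("side"),.06,.4);tray2(cam("scene"),.06,.4)
E
```

```text
18.65 [0.4127 0.2599 0.0094] [-0.4  4.1  4.7] [ 0.56  0.43 -0.36  0.78  0.    1.95]
143 ((430.61419677734375, 187.2053985595703), (122.09032440185547, 127.68416595458984), 60.03498458862305) [[345.0, 166.0], [455.0, 102.0], [516.0, 208.0], [406.0, 272.0]]
far rim mean [0.5099 0.2061 0.0765] dir [ 0.71564126 -0.69846797]
142 ((410.7806701660156, 202.71929931640625), (147.23617553710938, 158.1842041015625), 46.189422607421875) [[303.0, 204.0], [417.0, 95.0], [519.0, 201.0], [405.0, 311.0]]
far rim mean [0.4752 0.2318 0.0794] dir [ 0.57713246 -0.81665057]
```

The tray follows without turning. I'll keep pushing and slow down toward the end.

Call:
drive_tool:
  slide:
    - [-0.06,-0.008,0]
    - [-0.13,-0.017,0]
    - [-0.2,-0.026,0]
    - [-0.28,-0.036,0]
    - [-0.36,-0.046,0]
    - [-0.43,-0.056,0]
    - [-0.49,-0.063,0]
    - [-0.53,-0.068,0]
  rotation:
    - [0,0,0]
    - [0,0,0]
    - [0,0,0]
    - [0,0,0]
    - [0,0,0]
    - [0,0,0]
    - [0,0,0]
    - [0,0,0]

```text
clock: 19.75
eef_pos: [0.4191, 0.1257, 0.0091]
tool_rot: [0.642, 0.767, -0.0, -0.0]
ft_force: [-0.1, 1.9, -0.6]
grip_width: 0.0455
grasp_force: 1.2
```

```bash
python3 - <<'E'
from h import *
st();tray2(cam("side"),-.05,.3)
E
```

```text
19.75 [0.4191 0.1257 0.0091] [-0.1  1.9 -0.6] [ 0.29  0.36 -0.49  0.72  0.    1.68]
167 ((428.4154357910156, 59.02668762207031), (128.26304626464844, 141.14060974121094), 56.04412078857422) [[334.0, 45.0], [451.0, -34.0], [523.0, 73.0], [406.0, 152.0]]
far rim mean [0.5033 0.0738 0.0776] dir [ 0.78630185 -0.61784256]
```

Call:
drive_tool:
  slide:
    - [-0.015,-0.002,0]
    - [-0.03,-0.004,0]
    - [-0.042,-0.006,0]
    - [-0.048,-0.006,0]
    - [-0.048,-0.006,0]
    - [0,0,0]
    - [0.06,0.01,0]
    - [0.12,0.02,0]
  rotation:
    - [0,0,0]
    - [0,0,0]
    - [0,0,0]
    - [0,0,0]
    - [0,0,0]
    - [0,0,0]
    - [0,0,0]
    - [0,0,0]

```text
clock: 20.8
eef_pos: [0.4191, 0.1586, 0.0093]
tool_rot: [0.641, 0.767, 0.0, -0.0]
ft_force: [-0.1, -0.4, -0.1]
grip_width: 0.0453
grasp_force: 0.0
```

Call:
drive_tool:
  slide:
    - [0.03,0,-0.1]
    - [0.03,0,-0.3]
    - [0.1,0,-0.5]
    - [0.2,0,-0.6]
    - [0.35,0,-0.7]
    - [0.5,0,-0.7]
    - [0.65,0,-0.7]
    - [0.65,0,-0.7]
  rotation:
    - [0,0,0]
    - [0,0,0]
    - [0,0,0]
    - [0,0,0]
    - [0,0,0]
    - [0,0,0]
    - [0,0,0]
    - [0,0,0]

```text
clock: 21.8
eef_pos: [0.3893, 0.3201, 0.1843]
tool_rot: [0.64, 0.769, 0.001, -0.0]
ft_force: [-0.2, -1.1, 0.4]
grip_width: 0.0453
grasp_force: 0.0
```

```bash
python3 - <<'E'
from h import *
st();b=cam("side");a=cam("scene");tray2(b,-.055,.3);tray2(b,-.4,-.06);tray2(a,-.045,.3)
cv2.imwrite("pics/h.png",np.hstack([cv2.resize(c["image"][y:y+150,x:x+200],None,fx=2,fy=2) for c,y,x in((b,80,260),(a,130,260))])[:,:,::-1])
w=cloud(b);m=(cv2.inRange(hsvof(b),(15,100,100),(35,255,255))>0)&(abs(w[...,2])<.006)&(abs(w[...,1])<.2)&(w[...,0]<.75)
p=w[m];print('tape left',m.sum(),p.min(0),p.max(0))
E
```

```text
21.8 [0.3893 0.3201 0.1843] [-0.2 -1.1  0.4] [ 0.69  0.27 -0.08  1.22  0.    2.08]
72 ((376.81402587890625, 49.71300506591797), (91.04402923583984, 33.600399017333984), 83.93540954589844) [[355.0, 6.0], [389.0, 3.0], [398.0, 93.0], [365.0, 97.0]]h.py:59: RuntimeWarning: Mean of empty slice.
  F=p[p[:,2]>.0745];print('far rim mean',F.mean(0).round(4),'dir',cv2.fitLine((F[:,:2]*1000).astype(np.float32),cv2.DIST_HUBER,0,.01,.01).ravel()[:2])
  ret = um.true_divide(
Traceback (most recent call last):
  File "h.py", line 59, in tray2
    F=p[p[:,2]>.0745];print('far rim mean',F.mean(0).round(4),'dir',cv2.fitLine((F[:,:2]*1000).astype(np.float32),cv2.DIST_HUBER,0,.01,.01).ravel()[:2])
                                                                    ~~~~~~~~~~~^^^^^^^^^^^^^^^^^^^^^^^^^^^^^^^^^^^^^^^^^^^^^^^^^^^^^^^^^^^^
cv2.error: OpenCV(4.12.0) /io/opencv/modules/imgproc/src/linefit.cpp:50: error: (-215:Assertion failed) count > 0 in function 'fitLine2D_wods'
```

The arm blocks the view, so I'll move it back to the front right.

Call:
drive_tool:
  slide:
    - [-0.12,-0.05,-0.1]
    - [-0.24,-0.1,-0.2]
    - [-0.37,-0.16,-0.2]
    - [-0.5,-0.22,-0.2]
    - [-0.62,-0.28,-0.2]
    - [-0.75,-0.34,-0.2]
    - [-0.88,-0.4,-0.2]
    - [-1,-0.45,-0.2]
  rotation:
    - [0,0,0]
    - [0,0,0]
    - [0,0,0]
    - [0,0,0]
    - [0,0,0]
    - [0,0,0]
    - [0,0,0]
    - [0,0,0]

```text
clock: 22.9
eef_pos: [0.3227, 0.0493, 0.2342]
tool_rot: [0.642, 0.767, 0.0, -0.0]
ft_force: [0.7, 0.6, 0.3]
grip_width: 0.0449
grasp_force: 0.0
```

Call:
drive_tool:
  slide:
    - [-0.12,-0.05,0]
    - [-0.24,-0.1,0]
    - [-0.37,-0.16,0]
    - [-0.5,-0.22,0]
    - [-0.62,-0.28,0]
    - [-0.75,-0.34,0]
    - [-0.88,-0.4,0]
    - [-1,-0.45,0]
  rotation:
    - [0,0,0.1]
    - [0,0,0.2]
    - [0,0,0.3]
    - [0,0,0.4]
    - [0,0,0.5]
    - [0,0,0.6]
    - [0,0,0.7]
    - [0,0,0.8]

```text
clock: 23.9
eef_pos: [0.2559, -0.2162, 0.2341]
tool_rot: [0.782, 0.623, 0.0, -0.0]
ft_force: [0.4, -0.5, 0.1]
grip_width: 0.0453
grasp_force: 0.0
```

```bash
python3 - <<'E'
from h import *
st();b=cam("side");a=cam("scene")
cv2.imwrite("pics/h.png",np.hstack([cv2.resize(c["image"][y:y+150,x:x+200],None,fx=2,fy=2) for c,y,x in((b,80,280),(a,130,260))])[:,:,::-1])
for c in(b,a):
    w=cloud(c);k=(cv2.inRange(hsvof(c),(95,70,40),(130,255,255))>0)&(w[...,2]>.03)&(w[...,2]<.085)&(w[...,0]>.3)&(w[...,0]<.62)&(abs(w[...,1])<.3)
    n,l,s,_=cv2.connectedComponentsWithStats(cv2.dilate(k.astype(np.uint8),np.ones((3,3))))
    for i in range(1,n):
        q=w[k&(l==i)]
        if len(q)>40: r=cv2.minAreaRect((q[:,:2]*1000).astype(np.float32));print(len(q),r,cv2.boxPoints(r).round().tolist())
E
```

```text
23.9 [ 0.2559 -0.2162  0.2341] [ 0.4 -0.5  0.1] [-0.7  -0.09 -0.35  1.31  0.    1.1 ]
600 ((455.3424072265625, -54.30340576171875), (168.49363708496094, 365.33367919921875), 9.336461067199707) [[343.0, 112.0], [402.0, -248.0], [568.0, -221.0], [509.0, 140.0]]
391 ((453.974365234375, -51.88410949707031), (170.1319122314453, 365.3113098144531), 10.181966781616211) [[338.0, 113.0], [403.0, -247.0], [570.0, -217.0], [505.0, 143.0]]
```

View pics/h.png

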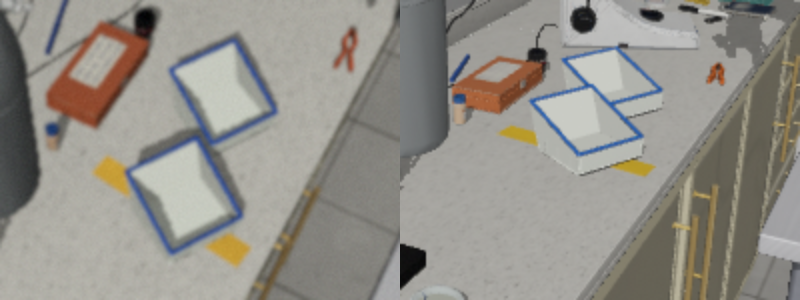

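The stamped tray now straddles the tape, with tape showing on both sides of it at (112,175) and (228,250). Its corner is close to the plain tray near (210,138), so I'll split the two rims by tray coordinates.

```bash
python3 - <<'E'
from h import *
b=cam("side");w=cloud(b)
k=(cv2.inRange(hsvof(b),(95,70,40),(130,255,255))>0)&(w[...,2]>.03)&(w[...,2]<.085)&(w[...,0]>.3)&(w[...,0]<.62)&(abs(w[...,1])<.3)
q=w[k];a=-.52;v=-q[:,0]*np.sin(a)+q[:,1]*np.cos(a)
# plain tray: known from before, v=-.4596*sin+..; stamped ~ (.426,.048)
vp=-.4596*np.sin(a)-.1428*np.cos(a);vs=.426*-np.sin(a)+.048*np.cos(a);print('v centres',vp,vs)
mid=(vp+vs)/2;print(np.histogram(v,np.arange(vp-.07,vs+.08,.01)))
for nm,p in(("stamped",q[v>mid]),("plain",q[v<mid])):
    r=cv2.minAreaRect((p[:,:2]*1000).astype(np.float32));B=cv2.boxPoints(r)
    e=max([(B[1]-B[0]),(B[2]-B[1])],key=lambda d:abs(d[0]));e=e/np.linalg.norm(e)*np.sign(e[0])
    o=np.array(r[0])-13.5*e;n=np.array([.124,.992]);d=(o-[457.9,42.2])
    print(nm,r,'yaw',np.arctan2(e[1],e[0]),'origin',o,'off line',d@n,'along',d@[.992,-.124])
    print(B.round().tolist())
E
```

```text
v centres 0.10444153249501299 0.25332625934595904
(array([ 8, 83,  9,  8,  8,  8,  9,  8,  7,  8,  8,  9, 79, 26,  0, 13, 95,
       10, 11, 11, 10, 11,  8, 10, 10, 11, 13, 99, 13]), array([0.03444153, 0.04444153, 0.05444153, 0.06444153, 0.07444153,
       0.08444153, 0.09444153, 0.10444153, 0.11444153, 0.12444153,
       0.13444153, 0.14444153, 0.15444153, 0.16444153, 0.17444153,
       0.18444153, 0.19444153, 0.20444153, 0.21444153, 0.22444153,
       0.23444153, 0.24444153, 0.25444153, 0.26444153, 0.27444153,
       0.28444153, 0.29444153, 0.30444153, 0.31444153, 0.32444153]))
stamped ((439.2861633300781, 41.539859771728516), (123.05170440673828, 128.3115997314453), 60.397422790527344) yaw -0.51666254 origin [427.54828167  48.20860434] off line 2.1969224281311033 along -30.85397152137754
[[353.0, 20.0], [465.0, -44.0], [525.0, 63.0], [414.0, 127.0]]
plain ((471.8477783203125, -150.00045776367188), (124.13014221191406, 131.85879516601562), 60.56396484375) yaw -0.5137558 origin [ 460.09056282 -143.36586046] off line -183.8097037887573 along 25.183205015182516
[[384.0, -172.0], [499.0, -236.0], [560.0, -128.0], [445.0, -64.0]]
```

The stamped tray's origin is 2 mm off the centre of the line. The plain tray has not moved, there is a clear gap of about 2 cm between them, and the arm is free.

```bash
python3 -c "
from workcell import bot
print(bot.job_done())"
```

```text
the job is handed in; nothing more can be done
None
```

The job is handed in after about 24 s: I tipped the left tray, then the right, and each came back down flat; the left one carried the stamp and now stands within about 2 mm of the dispatch line's centre, the plain tray is still where it was, and the arm is clear.

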